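Cover the warm glue pot over its brush and turn the heat down

TASK

We are stopping for a break: put the lid on the glue warmer's pot, with the brush left standing in the pot and passing up through the lid's slot, so that the lid sits down level on the rim all round. Turn the warmer's dial all the way down, anticlockwise, to its stop. Set the lid down gently, and leave the mug, the spool clamp and the polish tin where they are.

Things in the scene. Friction and masses are not known exactly. Their poses are not given: they have to be found in the camera images.
- warmer: Electric glue warmer, fixed to the bench. A round grey shell (136 mm across, top at z = 98 mm) holds an open aluminium pot; a low control panel (86 mm wide, top at 36 mm) reaches out to 170 mm from the pot's axis along the frame's -x, roughly towards the robot. Origin: on the pot's axis at bench level; z up.
- pot_rim (a point): Centre of the pot's mouth, in the plane of the rim's flat top, 110 mm above the bench; axes as the warmer's. The rim is 108 mm across outside; the pot is 94 mm across inside, with its floor 90 mm below the rim. The seated lid's origin lies on the pot's axis, 6 mm below this point.
- brush_rest (a point): Wire fork on the shell, 62 mm from the pot's axis at 80 deg from the warmer's +x towards its +y; two prongs, 18 mm apart inside, up to z = 142 mm, with the brush between them. This point is midway between them at rim height: the direction from pot_rim to it is the way the brush leans, so the lid's slot (lid +x) must point that way.
- lid: The pot's loose lid, right way up on the bench, 0.22 kg: plain steel disc 112 mm across, 4.5 mm thick, with a chamfered round spigot under it, 87.6 mm across and 6 mm deep, that drops into the pot with 2 mm to spare all round. On top a black bar handle. Origin: on the disc's axis at the spigot's underside; z up. The disc's underside, which lands on the rim, is at z = 6 mm.
- lid_slot (a point): Middle of the lid's brush slot, 36 mm from the lid's axis along its +x. The slot is 28 mm wide and runs along the lid's +x from 12 mm off the centre out through the edge, through disc and spigot. When the lid is seated the brush handle passes up through it; about 7 deg of yaw error is allowed before the slot's side touches the brush.
- lid_bar (a point): Where to grip the lid's bar handle, near the balance point: x = -12, y = 0, z = 33.5 mm in the lid's frame. The bar lies along the lid's x: 48 mm long (x = -36 to +12), 16 mm wide (y), from z = 11.5 (the lid's raised middle) to 42.5 mm. Grip it across y. Axes as the lid's.
- brush: Varnish brush with a brown handle, 215 mm long, about 15 mm thick, 30 g, loose. Its bristles stand on the pot's floor opposite the brush rest; it leans at about 48 deg to the horizontal over the rim, between the prongs, and its handle ends about 185 mm above the bench and 110 mm from the pot's axis. Origin: mid-length; y runs from bristles to handle.
- brush_tip (a point): Bristle end of the brush, on its centre line, near the pot's floor.
- dial (a joint): Heat dial on the control panel, rad: 0 is the lowest setting, a firm stop; grows clockwise seen from above, to 3.5. It stays where it is left; turning it takes about 0.03 N m.
- dial_grip (a point): Where to grip the dial: on its axis, 128 mm from the pot's axis along the warmer's -x, 74 mm above the bench. The grip is an upright black bar 38 mm long, 14 mm wide, 43 to 81 mm above the bench, on a disc 40 mm across. Axes turn with the dial: bar along x, white pointer at -x. At 0 the bar lies along the warmer's x, pointer away from the pot.
- mug: Brown mug with a handle, 82 mm across, 91 mm high; a bystander. Origin near the middle of its underside.
- clamp: Small wooden spool clamp, standing: two 30 mm spools on a steel rod, 85 mm high; a bystander. Origin at the middle of its underside.
- tin: Round polish tin, 70 mm across, 34 mm high; a bystander. Origin at the middle of its underside.

How it is judged:
By the outcome, as a careful person would: the job done as asked, in the order asked, and still so for the second after the job is handed in, with the robot touching nothing.
It also fails if it takes over 48 s, if anything falls off the work surface, if the arm or the gripper's body presses on something with over 40 N, if the wrist force passes 120 N, or if a joint passes its speed limit or range.

ROBOT

A 7-joint arm with a two-finger parallel gripper is mounted at the origin on the work surface; the furniture and walls round the work are solid. World frame = base frame: x ahead of the robot, y to its left, z up, the work surface at z = 0. Lengths are in m, angles in rad, forces in N, time in s.
With the tool pointing down it reaches from about 0.4 to 0.875 m from the base axis. Payload 19.3 kg.
Tool frame: the origin (TCP) lies at the very end of the fingers, on their centre line; the grasp point (between the pads) lies bot.pinch_z behind it (bot.pinch_z is the distance from the TCP to the grasp point, in m); z points along the fingers, y is the line along which they close (so a half turn about z gives the same grasp; the last joint's range is limited). The gripper opens to 85 mm and grips with 20 to 120 N. Pads are 22 mm wide; open, the fingers measure 114 mm over their backs; the gripper's body (76 mm by 85 mm) begins 54 mm behind the grasp point. The pads swing forward as they close: fully open they stand 13 mm farther back than shut.
Start: joints at [-1.31, 0.521, -0.036, 1.599, 0.021, 1.021, -0.113], TCP at [0.203, 0.591, 0.197] pointing down, gripper open.
Joint ranges: [-2.91, 2.91], [-0.3, 2.13], [-1.5, 1.42], [0.17, 2.43], [-1.26, 4.41], [0.16, 1.93], [-2.52, 2.52]. Speed limits (rad/s): [1.89, 1.89, 2.39, 2.39, 3.01, 3.01, 3.01].

INTERFACE

Orientations are given as [roll, pitch, yaw] about the fixed x, y, z axes, in that order (R = Rz(yaw) Ry(pitch) Rx(roll)).
In Python, from workcell import bot, grab_frame, ticket gives the robot as it stands.
- The arm moves only by the tool arm_command, never from a script. Its argument "commands" is a list of rows, each a list of 3 entries, a list of its own where there are three numbers: the shift along the world's x, y, z in mm, then the turn about the world's z in rad, then the gripper command: -1 is fully open, 1 is shut, values between are in proportion. In form: [[[tx, ty, tz], roll, fingers], ...]. A call has 1 to 20 rows; each row shifts and turns the commanded pose from where the row before left it; what a row does not reach is not made up. A row lasts 1/10 s, in which the tool goes at most 50 mm and 8.59 degrees, less where a joint would pass 70% of its speed; a pose out of reach is approached as far as the arm can. A call with a gripper value outside its range is refused whole. The fingers move at their own pace and stop on an object; "newtons" is the grip in N (left out, the last holds). Time passes only in rows, so rows that do not move let the fingers close. It gives the time, the measured TCP pose, the force, the opening and the grip force at its end, in the units of the state.
- bot.observe(): the state, without advancing time (a new reading comes with each control period).
- grab_frame(name): name is "side" or "top" or "wrist"; returns a dict with "image" (420x560x3 uint8, red, green, blue), "vertical_fov" (degrees; the focal length in pixels is half the picture's height over the tangent of half this angle, whatever the lens; pixels are square), "cx", "cy" (the principal point, pixels), "R" (3x3) and "t" (3): a world point X has camera coordinates R X + t. Camera axes: x right, y down, z forward; pixel columns grow to the right and rows downward; lengths in m; the calibration is good to about 2 mm. A picture is of the moment at which its call begins. There is no depth.
- ticket.job_done(): hands the job in; it is judged then, once.
The state is a dict: "clock": time; "qpos": joint angles; "qd": joint speeds; "joint_efforts": joint torques, N m; "position": TCP position; "tool_rot": TCP orientation; "force": force on the tool from outside, world axes, zero at the start; "moment": the same for the moment, N m; "grip_width": finger opening in m; "finger_force": force on a finger pad.
Only numpy, scipy, OpenCV 4.12 (cv2) and the standard library are available. Lean on these libraries where they do the work, as an engineer would, in place of code of your own. Each camera call takes 0.05 s, during which the arm holds its last target. There are 200 camera calls.

## Working session

There is one attempt and no reset: what is moved stays moved. The work goes in short steps, Python scripts to look and compute and a tool call to move; the robot and the scene stay as the last step left them, time stands still between calls to the robot, and variables do not carry over. Pictures are saved under pics/ and viewed, at most 10 in all, crops included, and the job is handed in when it is done.

Besides the shell and the picture viewer there is one more tool, called after "Call:" by a JSON object that holds its "fn" and its "kwargs". arm_command: Moves the arm, as the interface text tells. Its arguments: {"type":"object","properties":{"commands":{"type":"array"},"newtons":{"type":"number"}},"required":["commands"]}

```bash
mkdir -p pics; cat > h.py <<'E'
import numpy as np, cv2
from workcell import bot, grab_frame, ticket
def snap(n,f):
    d=grab_frame(n); cv2.imwrite('pics/'+f,cv2.cvtColor(d['image'],cv2.COLOR_RGB2BGR)); return d
def foc(d): return d['image'].shape[0]/2/np.tan(np.radians(d['vertical_fov'])/2)
def ray(d,u,v):
    R=np.array(d['R']);t=np.array(d['t']);f=foc(d)
    return -R.T@t, R.T@np.array([(u-d['cx'])/f,(v-d['cy'])/f,1])
def onz(d,u,v,z):
    c,r=ray(d,u,v); return c+r*(z-c[2])/r[2]
def proj(d,X):
    p=np.array(d['R'])@np.array(X)+np.array(d['t']); f=foc(d); return p[:2]/p[2]*f+[d['cx'],d['cy']]
E
python3 - <<'E'
from h import *
import pickle
o={}
for n in ('top','side'):
    o[n]=snap(n,n+'0.png'); print(n,o[n]['vertical_fov'],ray(o[n],280,210))
pickle.dump(o,open('v0.pkl','wb'))
print(bot.observe(),bot.pinch_z)
E
```

```text
top 55.12195309183414 (array([0.34328727, 0.09536845, 1.01414328]), array([ 0.18053009, -0.01103748, -0.98361896]))
side 55.814738096692295 (array([0.4033697 , 0.82736415, 0.55239206]), array([ 0.11536732, -0.8332109 , -0.54136701]))
{'clock': 0.1, 'qpos': array([-1.31022868,  0.52193827, -0.03631927,  1.5999165 ,  0.02116882,
        1.02106378, -0.1127654 ]), 'qd': array([-0.00044149,  0.00133321, -0.00072508, -0.00414434, -0.00013433,
       -0.00062459,  0.00039125]), 'joint_efforts': array([ 3.21483487e-03, -9.28475976e+01,  1.98389791e+00, -3.70527792e+01,
        1.81175640e-02,  5.46527939e-03, -1.67365488e-05]), 'position': array([0.20290869, 0.59082318, 0.19700578]), 'tool_rot': array([-3.14065108e+00,  4.09395739e-05,  2.81082465e+00]), 'force': array([-0.02919812,  0.2411252 , -0.60298502]), 'moment': array([ 0.05541874, -0.01635645,  0.01671748]), 'finger_force': 0.0, 'grip_width': 0.08531419429686628} 0.0187
```

View pics/top0.png

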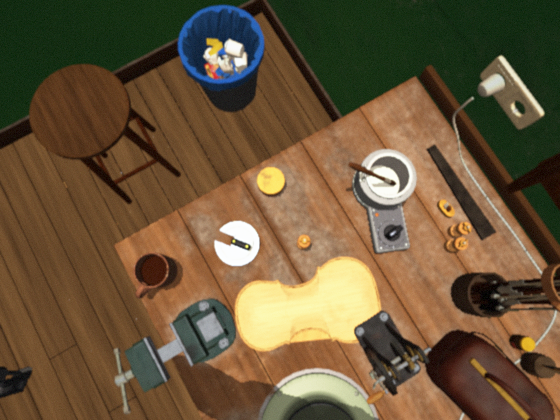

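View pics/side0.png

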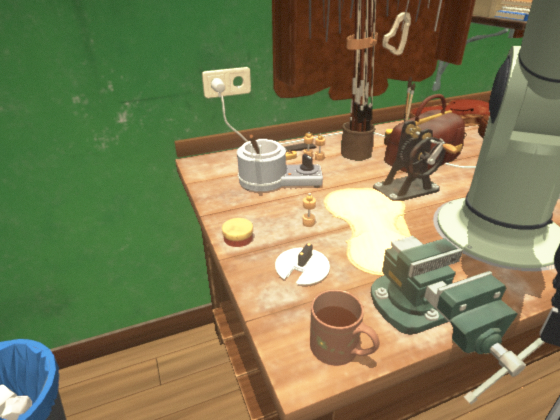

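Top view: lid at about (237,243) with its slot near (222,238), pot mouth at (388,177), dial at (393,232), brush end at (352,165). The mug (155,270), tin (271,181) and clamp (304,241) are all clear of the straight path. Next I enlarge these areas and cast rays.

```bash
python3 - <<'E'
from h import *
import pickle
o=pickle.load(open('v0.pkl','rb')); d=o['top']; s=o['side']
im=cv2.cvtColor(d['image'],cv2.COLOR_RGB2BGR); si=cv2.cvtColor(s['image'],cv2.COLOR_RGB2BGR)
a=cv2.resize(im[205:280,200:275],(400,300*4//3)[:2],interpolation=cv2.INTER_CUBIC)
b=cv2.resize(im[140:260,340:420],(400,600),interpolation=cv2.INTER_CUBIC)
c=np.zeros((600,800,3),np.uint8); c[:400,:400]=a; c[:,400:]=b
cv2.imwrite('pics/crop1.png',c)
for n,u,v,z in [('lid',237,243,.0105),('pot',388,177,.11),('dial',393,232,.081),('brushend',352,165,.185),('tin',271,181,.034),('clamp',304,241,.085),('mug',155,270,.091),('base',318,415,.0)]:
    print(n,onz(d,u,v,z).round(4))
print('tcp px',proj(d,bot.observe()['position']),proj(d,[0,0,0]),proj(s,bot.observe()['position']))
hsv=cv2.cvtColor(im,cv2.COLOR_BGR2HSV)
w=((hsv[...,1]<60)&(hsv[...,2]>150)).astype(np.uint8)
cs,_=cv2.findContours(w,cv2.RETR_EXTERNAL,cv2.CHAIN_APPROX_NONE)
for k in cs:
    if cv2.contourArea(k)>300: print(cv2.boundingRect(k),cv2.minEnclosingCircle(k),cv2.fitEllipse(cv2.convexHull(k)))
E
```

```text
lid [0.444  0.1921 0.0105]
pot [ 0.5859 -0.1654  0.11  ]
dial [ 0.4613 -0.1784  0.081 ]
brushend [ 0.5926 -0.0683  0.185 ]
tin [0.5972 0.1065 0.034 ]
clamp [0.4406 0.0298 0.085 ]
mug [0.3751 0.3701 0.091 ]
base [ 0.0397 -0.0024  0.    ]
tcp px [ 20.95193447 358.12638468] [317.3687563  433.30756432] [537.44873005 414.04991199]
(276, 368, 102, 50) ((326.5, 401.0), 52.97414779663086) ((327.45050048828125, 399.8169860839844), (57.14540100097656, 100.29771423339844), 110.63673400878906)
(158, 323, 27, 38) ((167.1280059814453, 341.6188049316406), 18.83911895751953) ((169.46116638183594, 342.7829895019531), (27.835983276367188, 38.49752426147461), 168.506591796875)
(197, 314, 25, 27) ((209.43478393554688, 326.86956787109375), 13.354371070861816) ((209.1920928955078, 326.32171630859375), (24.13251304626465, 25.065059661865234), 30.28834342956543)
(214, 221, 46, 46) ((236.6588897705078, 243.12799072265625), 23.114845275878906) ((236.67892456054688, 243.21542358398438), (45.511688232421875, 45.943321228027344), 27.526277542114258)
(359, 149, 58, 56) ((387.0, 177.0), 29.15485954284668) ((387.3050537109375, 176.5124053955078), (54.934322357177734, 58.12540817260742), 119.24705505371094)
(224, 39, 23, 32) ((233.14219665527344, 54.46330261230469), 16.008586883544922) ((235.17686462402344, 54.135276794433594), (20.263702392578125, 33.27278518676758), 159.00161743164062)
```

View pics/crop1.png

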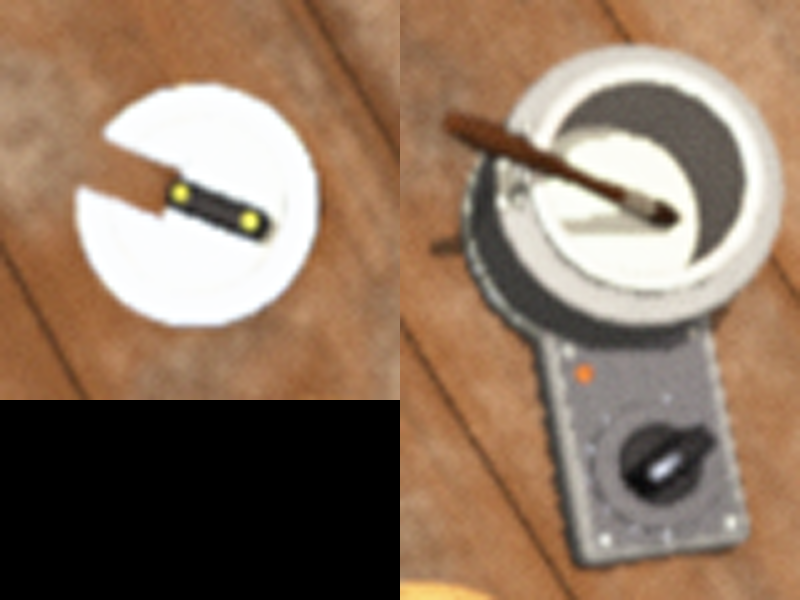

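Crop (lid scale 5.33, warmer scale 5): the slot mouth corners are at (105,137) and (78,187), and the bar screws at (180,193) and (250,222). The pot mouth is centred at (643,186). The dial bar runs from (635,490) to (712,437) with the white pointer in the lower left half.

```bash
python3 - <<'E'
from h import *
import pickle
d=pickle.load(open('v0.pkl','rb'))['top']
L=lambda u,v:(200+u/5.3333,205+v/5.3333); W=lambda u,v:(340+(u-400)/5,140+v/5)
ang=lambda v:np.degrees(np.arctan2(v[1],v[0])).round(1)
c=onz(d,236.7,243.2,.0105); m=(onz(d,*L(105,137),.0105)+onz(d,*L(78,187),.0105))/2
b1=onz(d,*L(180,193),.0425);b2=onz(d,*L(250,222),.0425)
print('lid',c,ang(m-c),'bar',ang(b1-b2),(b1+b2)/2,np.linalg.norm(b1-b2))
p=onz(d,*W(643,186),.11); q1=onz(d,*W(635,490),.081); q2=onz(d,*W(712,437),.081); q=(q1+q2)/2
be=onz(d,*W(448,122),.185)
print('pot',p,'dial',q,np.linalg.norm((p-q)[:2]),'warmer yaw',ang(p-q),'bar',ang(q2-q1),np.linalg.norm(q2-q1),'brush',ang(be-p),np.linalg.norm((be-p)[:2]))
y=np.radians(ang(b1-b2)); g=c[:2]-.012*np.array([np.cos(y),np.sin(y)]); print('grip',g, g-bot.observe()['position'][:2])
E
```

```text
lid [0.44354408 0.19284496 0.0105    ] 68.0 bar 67.4 [0.43861043 0.18099051 0.0425    ] 0.034576573471131994
pot [ 0.58544467 -0.16672794  0.11      ] dial [ 0.45968497 -0.18227309  0.081     ] 0.12671682447263632 warmer yaw 7.0 bar -56.4 0.044724933144995344 brush 85.3 0.10383745225411657
grip [0.43893253 0.18176644] [ 0.23602385 -0.40905674]
```

Call:
{"fn": "arm_command", "kwargs": {"commands": [[[17, -29, 0], -0.117, -1], [[17, -29, 0], -0.117, -1], [[17, -29, 0], -0.117, -1], [[17, -29, 0], -0.117, -1], [[17, -29, 0], -0.117, -1], [[17, -29, 0], -0.117, -1], [[17, -29, 0], -0.117, -1], [[17, -29, 0], -0.117, -1], [[17, -29, -5], -0.117, -1], [[17, -29, -10], -0.117, -1], [[17, -29, -10], -0.117, -1], [[17, -29, -10], -0.117, -1], [[17, -29, -10], -0.117, -1], [[15, -32, -10], -0.109, -1], [[0, 0, 0], 0, -1], [[0, 0, 0], 0, -1]], "newtons": 40}}

```text
clock: 1.7
position: [0.439, 0.1816, 0.1422]
tool_rot: [-3.141, 0.001, 1.18]
force: [-1.1, 1.0, 0.1]
grip_width: 0.0853
finger_force: 0.0
```

```bash
python3 - <<'E'
from h import *
d=snap('wrist','w1.png'); s=bot.observe(); print(s['clock'],s['position'],s['tool_rot'],s['qpos'])
for X in ([.4388,.1815,.0425],[.4435,.1928,.0105]): print(proj(d,X))
import pickle; pickle.dump(d,open('w1.pkl','wb'))
E
```

```text
1.75 [0.43885582 0.18243924 0.14243105] [-3.14128277e+00  8.44924178e-05  1.18167192e+00] [-0.84771355  0.39382828  0.42241701  2.05537766 -0.23621357  0.73820222
 -0.66716879]
[278.00530205 202.3397053 ]
[278.17179754 184.2327184 ]
```

View pics/w1.png

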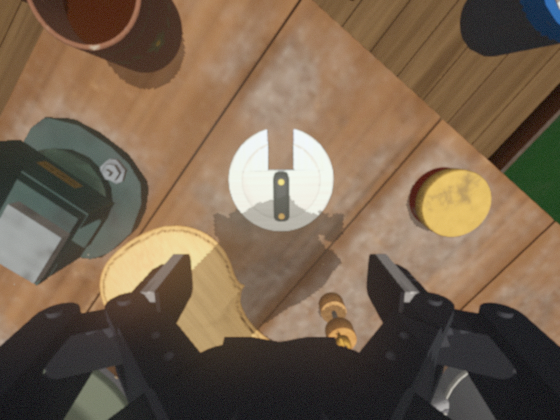

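The wrist view shows the lid disc centred near (281,180) and the bar along image-vertical from (281,172) to (281,222). That is about 3 px off the prediction, so I correct for it.

```bash
python3 - <<'E'
from h import *
import pickle
d=pickle.load(open('w1.pkl','rb')); im=cv2.cvtColor(d['image'],cv2.COLOR_RGB2HSV)
w=((im[...,1]<60)&(im[...,2]>140)).astype(np.uint8); w[:110]=0;w[245:]=0;w[:,:215]=0;w[:,350:]=0
k=max(cv2.findContours(w,0,1)[0],key=cv2.contourArea); print(cv2.fitEllipse(cv2.convexHull(k)))
(u,v),_,_=cv2.fitEllipse(cv2.convexHull(k)); print('disc',onz(d,u,v,.0105))
b=((im[...,2]<75)).astype(np.uint8); b[:165]=0;b[226:]=0;b[:,:268]=0;b[:,294:]=0
k=max(cv2.findContours(b,0,1)[0],key=cv2.contourArea); print(cv2.minAreaRect(k))
(u,v),_,_=cv2.minAreaRect(k)
a=onz(d,281,182,.0425);e=onz(d,281,216.5,.0425); print('bar',(a+e)/2,onz(d,u,v,.0425),np.degrees(np.arctan2(*(a-e)[[1,0]])))
E
```

```text
((280.5171203613281, 178.5673370361328), (104.9337158203125, 106.2375259399414), 86.82948303222656)
disc [0.44813477 0.19749863 0.0105    ]Traceback (most recent call last):
  File "<stdin>", line 8, in <module>
ValueError: max() iterable argument is empty
```

```bash
python3 - <<'E'
from h import *
import pickle
d=pickle.load(open('w1.pkl','rb'))
a=onz(d,281,182,.0425);e=onz(d,281,216.5,.0425); print('bar',(a+e)/2,np.linalg.norm(a-e),np.degrees(np.arctan2(*(a-e)[[1,0]])))
print('tcp proj',proj(d,[.4389,.1824,.1424]))
E
```

```text
bar [0.44257046 0.18300188 0.0425    ] 0.034435668982205 67.78858426298481
tcp proj [276.98063981 237.31358447]
```

Call:
{"fn": "arm_command", "kwargs": {"commands": [[[2, 1, -20], 0, -0.3], [[0, 0, -20], 0, -0.3], [[0, 0, -20], 0, -0.3], [[0, 0, -20], 0, -0.3], [[0, 0, -20], 0, -0.3], [[0, 0, -16], 0, -0.3], [[0, 0, -9], 0, -0.3], [[0, 0, 0], 0, 1], [[0, 0, 0], 0, 1], [[0, 0, 0], 0, 1], [[0, 0, 0], 0, 1], [[0, 0, 0], 0, 1], [[0, 0, 0], 0, 1]], "newtons": 40}}

```text
clock: 3.05
position: [0.4411, 0.1832, 0.0177]
tool_rot: [3.141, -0.0, 1.181]
force: [0.4, -0.5, -0.1]
grip_width: 0.0
finger_force: 0.0
```

```bash
python3 - <<'E'
from h import *
import pickle
d=snap('wrist','w2.png'); s=snap('side','s2.png'); o=bot.observe(); print(o['position'],o['grip_width'],o['force'],o['finger_force'])
c=np.zeros((420,800,3),np.uint8)
c[:420,:500]=cv2.imread('pics/w2.png')[:,30:530]; c[:300,500:]=cv2.resize(cv2.imread('pics/s2.png')[200:300,250:350],(300,300)); cv2.imwrite('pics/c2.png',c)
E
```

```text
[0.4410553  0.18315301 0.01759872] -0.0005790764489951993 [ 0.44391868 -0.79830277 -0.24239322] 0.0
```

View pics/c2.png

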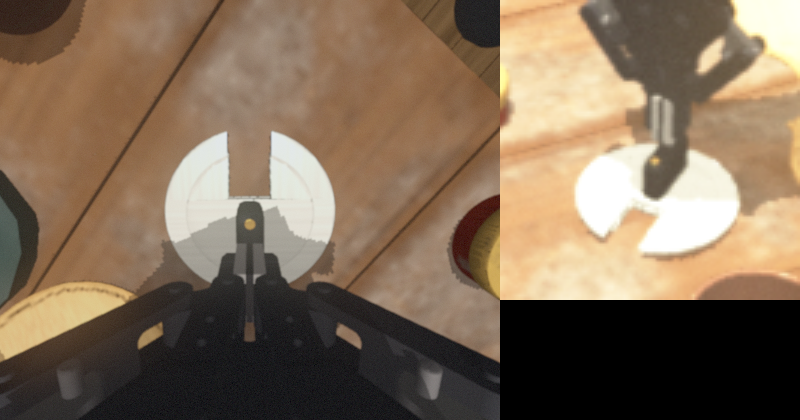

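The bar's slot-end screw is visible at (250,224) in the left panel, and the fingers are shut behind it. I check this by projecting the known points.

```bash
python3 - <<'E'
from h import *
d=grab_frame('wrist'); s=grab_frame('side'); o=bot.observe()
p=o['position']; g=p+[0,0,.0187]
for n,X in (('tcp',p),('pinch',g),('tcp+5cm',p+[0,0,.05])): print(n,proj(d,X)-[30,0],(proj(s,X)-[250,200])*3)
# screw seen in crop (250,224)->wrist (280,224); side crop (655,160)-> (250+155/3, 200+160/3)
c1,r1=ray(d,280,224); c2,r2=ray(s,250+155/3,200+160/3)
A=np.c_[r1,-r2]; k=np.linalg.lstsq(A,c2-c1,rcond=None)[0]; print(c1+k[0]*r1,c2+k[1]*r2,'wrist cam',c1)
print('screw at z',onz(d,280,224,.0425),onz(s,250+155/3,200+160/3,.0425))
a=cv2.cvtColor(d['image'],cv2.COLOR_RGB2BGR)[180:360,190:370]; b=cv2.cvtColor(s['image'],cv2.COLOR_RGB2BGR)[195:285,260:350]
cv2.imwrite('pics/c3.png',np.hstack([cv2.resize(a,(400,400),interpolation=2),cv2.resize(b,(400,400),interpolation=2)]))
E
```

```text
tcp [247.57423221 238.3348881 ] [164.91860621 175.33523996]
pinch [247.41141359 249.6200468 ] [165.58346697 154.20224477]
tcp+5cm [247.04495631 275.01965237] [166.73279633 117.67012737]
[0.44910076 0.19892623 0.04252414] [0.4471192  0.19849467 0.04288666] wrist cam [0.46709552 0.24417957 0.19475739]
screw at z [0.4490979  0.19891906 0.0425    ] [0.4471524  0.19801742 0.0425    ]
```

View pics/c3.png

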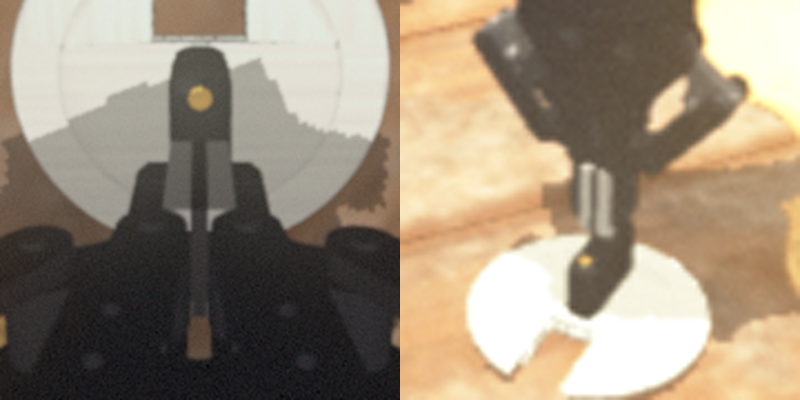

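The pads look shut with nothing between them, and their visible ends are about 28 mm above the nominal TCP. I raise the closed gripper 60 mm and compare the fingertip with the reported TCP.

Call:
{"fn": "arm_command", "kwargs": {"commands": [[[0, 0, 5], 0, 1], [[0, 0, 10], 0, 1], [[0, 0, 20], 0, 1], [[0, 0, 25], 0, 1], [[0, 0, 0], 0, 1], [[0, 0, 0], 0, 1]]}}

```text
clock: 3.85
position: [0.4413, 0.1835, 0.0783]
tool_rot: [3.141, -0.001, 1.181]
force: [-0.4, 0.4, -0.5]
grip_width: -0.0004
finger_force: 0.0
```

```bash
python3 - <<'E'
from h import *
d=grab_frame('wrist'); s=grab_frame('side'); o=bot.observe(); p=o['position']
print(p,o['grip_width'],o['finger_force'],o['force'])
sa,sb=(190,180),(255,185)
for n,X in (('tcp',p),('pinch',p+[0,0,.0187]),('tcp+5cm',p+[0,0,.05])): print(n,((proj(d,X)-sa)*400/180).round(),((proj(s,X)-sb)*400/100+[400,0]).round())
a=cv2.cvtColor(d['image'],cv2.COLOR_RGB2BGR)[180:360,190:370]; b=cv2.cvtColor(s['image'],cv2.COLOR_RGB2BGR)[185:285,255:355]
cv2.imwrite('pics/c4.png',np.hstack([cv2.resize(a,(400,400),interpolation=2),cv2.resize(b,(400,400),interpolation=2)]))
E
```

```text
[0.44077251 0.18311835 0.07732071] 0.00012151116816842253 0.0 [ 0.13261496  0.00246705 -0.01375397]
tcp [194. 130.] [603. 201.]
pinch [193. 155.] [604. 171.]
tcp+5cm [192. 211.] [606. 118.]
```

View pics/c4.png

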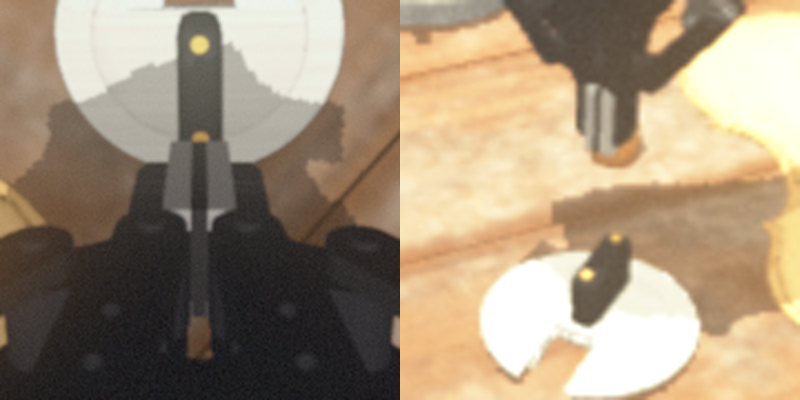

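The side crop shows the real fingertip at about (605,151), while the reported TCP projects to (603,201). The fingers therefore end about 30 mm short of the reported TCP, and the wrist view agrees. So the fingers shut above the bar. I use that offset from here: a real tip at z≈20 mm means a reported z of about -10 mm.

Call:
{"fn": "arm_command", "kwargs": {"commands": [[[0, 0, 0], 0, -0.3], [[0, 0, 0], 0, -0.3], [[0, 0, -10], 0, -0.3], [[0, 0, -20], 0, -0.3], [[0, 0, -20], 0, -0.3], [[0, 0, -15], 0, -0.3], [[0, 0, -10], 0, -0.3], [[0, 0, -6], 0, -0.3], [[0, 0, -4], 0, -0.3], [[0, 0, -2], 0, -0.3], [[0, 0, 0], 0, 1], [[0, 0, 0], 0, 1], [[0, 0, 0], 0, 1], [[0, 0, 0], 0, 1], [[0, 0, 0], 0, 1]], "newtons": 40}}

```text
clock: 5.45
position: [0.4412, 0.1833, -0.009]
tool_rot: [3.141, -0.001, 1.181]
force: [-1.8, -0.2, 6.8]
grip_width: 0.0151
finger_force: 39.6
```

Gripped: opening 15.1 mm at 40 N. Now I lift and carry the lid high (underside ≥ 200 mm) to above the pot.

Call:
{"fn": "arm_command", "kwargs": {"commands": [[[0, 0, 8], 0, 1], [[0, 0, 20], 0, 1], [[0, 0, 35], 0, 1], [[0, 0, 40], 0, 1], [[0, 0, 40], 0, 1], [[0, 0, 40], 0, 1], [[11, -20, 27], 0.024, 1], [[11, -28, 5], 0.025, 1], [[11, -28, 0], 0.025, 1], [[11, -28, 0], 0.025, 1], [[11, -28, 0], 0.025, 1], [[11, -28, 0], 0.025, 1], [[11, -28, 0], 0.025, 1], [[11, -28, 0], 0.025, 1], [[11, -28, 0], 0.025, 1], [[11, -28, 0], 0.025, 1], [[11, -28, 0], 0.025, 1], [[11, -28, 0], 0.025, 1], [[11, -28, 0], 0.025, 1], [[0, -6, 0], -0.004, 1]]}}

```text
clock: 7.45
position: [0.584, -0.1824, 0.2059]
tool_rot: [3.141, 0.002, 1.498]
force: [-1.1, 0.3, -2.5]
grip_width: 0.015
finger_force: 39.6
```

```bash
python3 - <<'E'
from h import *
import pickle
o=pickle.load(open('v0.pkl','rb'))
d=grab_frame('wrist'); s=grab_frame('side'); t=grab_frame('top'); b=bot.observe(); print(b['clock'],b['position'],b['tool_rot'],b['grip_width'],b['finger_force'],b['force'])
B=lambda x:cv2.cvtColor(x['image'],cv2.COLOR_RGB2BGR)
c=np.zeros((600,800,3),np.uint8)
c[:300,:400]=cv2.resize(B(d),(400,300)); c[:300,400:]=cv2.resize(B(t)[125:215,330:450],(400,300),interpolation=2)
c[300:,:400]=cv2.resize(B(s)[110:200,210:330],(400,300),interpolation=2)
c[300:,400:]=cv2.resize(B(o['side'])[120:195,220:320],(400,300),interpolation=2)
cv2.imwrite('pics/c5.png',c)
E
```

```text
7.6 [ 0.5835043  -0.17872025  0.20562126] [-3.14103867e+00 -2.57825862e-04  1.49990493e+00] 0.015050982327009434 39.581835865974426 [-0.08018207  0.71726681 -2.9275206 ]
```

View pics/c5.png

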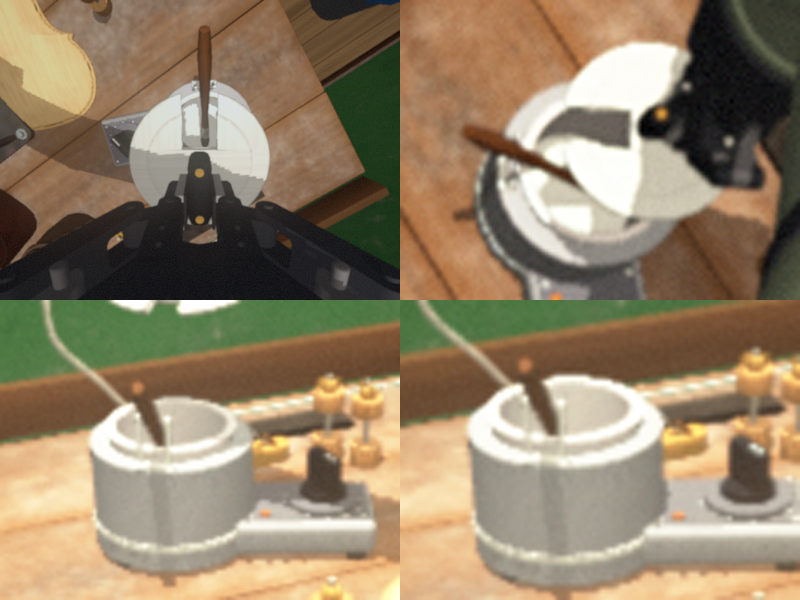

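Wrist panel (top left): the lid is held level, and the brush shows through the slot along col ~205 with the slot centre at ~201, so yaw is right. The side view (lower right) has the inner rim at cols 505–632 and rows 378–445. I cross-check the pot centre with it.

```bash
python3 - <<'E'
from h import *
import pickle
o=pickle.load(open('v0.pkl','rb')); t=o['top']; s=o['side']
S=lambda u,v:(220+(u-400)/4,120+(v-300)/4)
W=lambda u,v:(340+(u-400)/5,140+v/5)
def pts(d,f,P):
    q=np.array([onz(d,*f(*p),.11) for p in P]); return q
q=pts(s,S,[(505,412),(632,408),(570,377),(566,446)]); print(q[:,:2].round(4),'LR',(q[0]+q[1])/2,'TB',(q[2]+q[3])/2,np.linalg.norm(q[0]-q[1]),np.linalg.norm(q[2]-q[3]))
# predicted rim outlines
def rim(d,c,r): 
    p=np.array([proj(d,[c[0]+r*np.cos(a),c[1]+r*np.sin(a),.11]) for a in np.linspace(0,6.28,72)]); return p
c=(.5854,-.1667)
for d,n in ((s,'side'),(t,'top')):
  for r in (.047,.054):
    p=rim(d,c,r); print(n,r,p.min(0),p.max(0))
g=cv2.cvtColor(s['image'],cv2.COLOR_RGB2GRAY); print('row148',list(g[148,236:292])); print('col262',list(g[130:168,266]))
g=cv2.cvtColor(t['image'],cv2.COLOR_RGB2GRAY); print('toprow',list(g[172,355:425]));print('topcol',list(g[145:210,392]))
E
```

```text
[[ 0.6309 -0.1539]
 [ 0.5452 -0.1698]
 [ 0.5969 -0.2194]
 [ 0.5799 -0.1045]] LR [ 0.58804126 -0.16186083  0.11      ] TB [ 0.58837886 -0.16193286  0.11      ] 0.08716983391059406 0.11611149966816794
side 0.047 [246.30899459 140.15229666] [280.44886054 154.01925901]
side 0.054 [243.76407757 139.1978102 ] [282.99350956 155.13705767]
top 0.047 [368.26606514 157.72181426] [408.92811282 197.04739674]
top 0.054 [365.24184664 154.84731955] [411.95863473 200.0309616 ]
row148 [np.uint8(119), np.uint8(138), np.uint8(203), np.uint8(246), np.uint8(252), np.uint8(254), np.uint8(255), np.uint8(255), np.uint8(247), np.uint8(184), np.uint8(172), np.uint8(180), np.uint8(189), np.uint8(187), np.uint8(197), np.uint8(201), np.uint8(189), np.uint8(172), np.uint8(120), np.uint8(82), np.uint8(75), np.uint8(83), np.uint8(107), np.uint8(165), np.uint8(202), np.uint8(202), np.uint8(210), np.uint8(212), np.uint8(210), np.uint8(209), np.uint8(206), np.uint8(202), np.uint8(203), np.uint8(201), np.uint8(203), np.uint8(200), np.uint8(196), np.uint8(194), np.uint8(192), np.uint8(190), np.uint8(206), np.uint8(249), 
[... 2072 characters left out ...]
int8(94), np.uint8(88), np.uint8(93), np.uint8(91), np.uint8(94), np.uint8(86), np.uint8(104), np.uint8(161), np.uint8(232), np.uint8(251), np.uint8(253), np.uint8(251), np.uint8(251), np.uint8(251), np.uint8(251), np.uint8(252), np.uint8(252), np.uint8(232), np.uint8(137), np.uint8(61), np.uint8(38), np.uint8(33), np.uint8(50), np.uint8(112), np.uint8(191), np.uint8(243), np.uint8(251), np.uint8(252), np.uint8(252), np.uint8(251), np.uint8(251), np.uint8(251), np.uint8(248), np.uint8(250), np.uint8(252), np.uint8(234), np.uint8(187), np.uint8(195), np.uint8(218), np.uint8(219), np.uint8(218), np.uint8(209), np.uint8(157), np.uint8(82), np.uint8(63), np.uint8(67), np.uint8(71), np.uint8(86)]
```

Side and top agree on the pot at about (0.588, -0.1655), after allowing for the top camera's ~2 mm bias seen at the lid. I shift slightly and lower to about 15 mm above the rim, then look again.

Call:
{"fn": "arm_command", "kwargs": {"commands": [[[2, 1, 0], 0, 1], [[1.5, 0, -5], 0, 1], [[0, 0, -12], 0, 1], [[0, 0, -15], 0, 1], [[0, 0, -15], 0, 1], [[0, 0, -15], 0, 1], [[0, 0, -12], 0, 1], [[0, 0, -8], 0, 1], [[0, 0, -6], 0, 1], [[0, 0, 0], 0, 1], [[0, 0, 0], 0, 1]]}}

```text
clock: 8.7
position: [0.5877, -0.178, 0.1178]
tool_rot: [3.141, 0.0, 1.501]
force: [0.7, 0.0, -1.5]
grip_width: 0.0148
finger_force: 39.6
```

```bash
python3 - <<'E'
from h import *
import pickle
d=grab_frame('wrist'); s=grab_frame('side'); t=grab_frame('top'); b=bot.observe(); print(b['clock'],b['position'],b['tool_rot'],b['grip_width'],b['force'])
pickle.dump((d,s,t),open('v6.pkl','wb'))
B=lambda x:cv2.cvtColor(x['image'],cv2.COLOR_RGB2BGR)
c=np.zeros((600,800,3),np.uint8)
c[:300,:400]=cv2.resize(B(d)[75:285,160:440],(400,300),interpolation=2); c[:300,400:]=cv2.resize(B(t)[130:220,340:460],(400,300),interpolation=2)
c[300:,:400]=cv2.resize(B(s)[110:200,210:330],(400,300),interpolation=2)
cv2.imwrite('pics/c6.png',c)
E
```

```text
8.85 [ 0.58780944 -0.17798064  0.11801334] [3.14075372e+00 6.03059961e-05 1.50077349e+00] 0.014975816957286685 [-0.72125905 -0.33665237 -1.91809031]
```

View pics/c6.png

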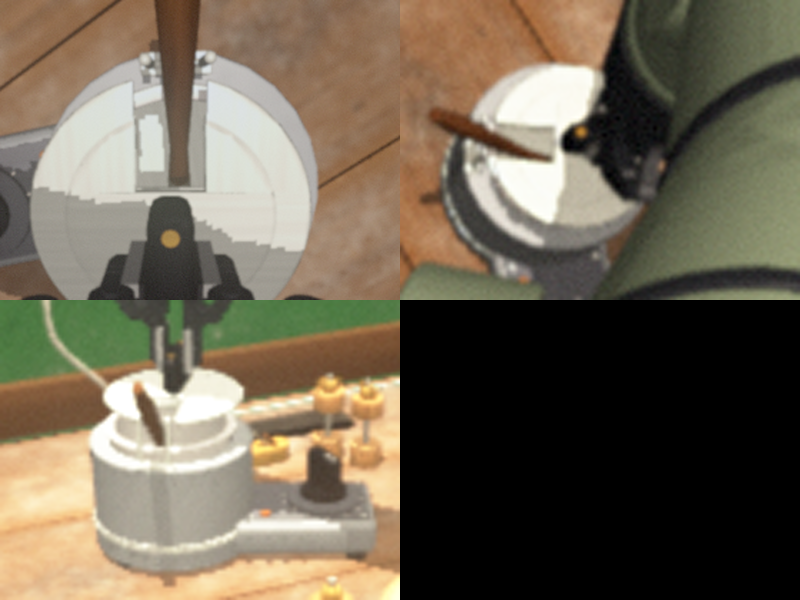

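In the wrist view (top left panel) the brush is at col ~180 and the slot centre at ~170. The shell ring also shows more on the right, so the lid must go roughly 3–4 mm in +x. I measure the shell circle against the lid circle.

```bash
python3 - <<'E'
from h import *
import pickle
from scipy.optimize import least_squares
d,s,t=pickle.load(open('v6.pkl','rb'))
hsv=cv2.cvtColor(d['image'],cv2.COLOR_RGB2HSV)
m=(hsv[...,1]<70)&(hsv[...,2]>90)
def fit(P,z,r):
    X=np.array([onz(d,u,v,z) for u,v in P])[:,:2]
    f=lambda c:np.hypot(*(X-c).T)-r
    q=least_squares(f,X.mean(0),loss='soft_l1',f_scale=.001); return q.x,(f(q.x)*1e3).round(1)
P=[]
for v in range(118,205,6):
    r=m[v]; i=np.where(r[160:440])[0]+160
    # right edge: walk right from col 345; left from 215
    u=340 if v<165 else 365
    while m[v,u]: u+=1
    l=225 if v<165 else 190
    while m[v,l]: l-=1
    P.append((v,l,u)); 
print(P)
R=[(u,v) for v,l,u in P if v<195]; Lp=[(l,v) for v,l,u in P if 125<v<165]
print('shell R only',fit(R,.098,.068)); print('shell both',fit(R+Lp,.098,.068))
# lid circle by brighter edge: hand points from crop (scale 1.4286, offset 160,75)
H=[(32,190),(36,160),(60,125),(85,100),(120,85),(222,85),(275,120),(300,160),(311,200),(312,235),(305,260)]
Lz=bot.observe()['position'][2]+.009+.0105
print('lid',Lz,fit([(160+a/1.4286,75+b/1.4286) for a,b in H],Lz,.056))
# brush vs slot
print('slot edges/brush',onz(d,160+134/1.4286,75+120/1.4286,Lz),onz(d,160+207/1.4286,75+120/1.4286,Lz))
E
```

```text
[(118, 225, 340), (124, 225, 340), (130, 224, 347), (136, 217, 354), (142, 212, 359), (148, 206, 364), (154, 202, 369), (160, 199, 372), (166, 176, 375), (172, 149, 378), (178, 123, 379), (184, 188, 381), (190, 156, 383), (196, 166, 383), (202, 174, 383)]
shell R only (array([ 0.59400588, -0.16583887]), array([ 3.3,  0.2, -0.3, -0.2, -0.6, -0.5,  0. , -0.2, -0.1,  0.3, -0.3,
        0.1,  0.8]))
shell both (array([ 0.59411905, -0.16602685]), array([ 3.4,  0.3, -0.2, -0.2, -0.5, -0.5,  0. , -0.2, -0.1,  0.2, -0.3,
        0. ,  0.7, -0. ,  0. , -0.3,  0.2,  0.1, -0.1]))
lid 0.13751333823447626 (array([ 0.58993172, -0.16605796]), array([-0.4,  1.2,  0.3,  0.8, -0.2, -0.1, -0.2, -0.6, -0.1,  1.2,  1.5]))
slot edges/brush [ 0.57902034 -0.12526329  0.13751334] [ 0.60623711 -0.12713275  0.13751334]
```

The shell centre is about 4 mm in +x of the lid centre, and the y error is about 0. I correct +3.5 mm and lower to just inside the rim, watching force.

Call:
{"fn": "arm_command", "kwargs": {"commands": [[[2, 0, 0], 0, 1], [[1.5, 0, -3], 0, 1], [[0, 0, -4], 0, 1], [[0, 0, -4], 0, 1], [[0, 0, -3], 0, 1], [[0, 0, -2], 0, 1], [[0, 0, -1], 0, 1], [[0, 0, -1], 0, 1], [[0, 0, -1], 0, 1], [[0, 0, 0], 0, 1]]}}

```text
clock: 9.85
position: [0.591, -0.1779, 0.0984]
tool_rot: [-3.142, -0.0, 1.501]
force: [0.0, 0.1, -2.0]
grip_width: 0.0151
finger_force: 39.6
```

No contact and the reported height is already below rim level, so the spigot is in. I continue gently.

Call:
{"fn": "arm_command", "kwargs": {"commands": [[[0, 0, -1], 0, 1], [[0, 0, -1], 0, 1], [[0, 0, -0.5], 0, 1], [[0, 0, -0.5], 0, 1], [[0, 0, 0], 0, 1]]}}

```text
clock: 10.35
position: [0.591, -0.1779, 0.0954]
tool_rot: [-3.141, -0.0, 1.501]
force: [-0.6, 0.6, -2.2]
grip_width: 0.015
finger_force: 39.6
```

Call:
{"fn": "arm_command", "kwargs": {"commands": [[[0, 0, -0.5], 0, 1], [[0, 0, -0.5], 0, 1], [[0, 0, -0.5], 0, 1], [[0, 0, 0], 0, 1]]}}

```text
clock: 10.75
position: [0.5911, -0.1779, 0.095]
tool_rot: [3.141, -0.0, 1.501]
force: [-6.1, 2.5, 15.7]
grip_width: 0.0154
finger_force: 42.0
```

Contact came at reported z = 0.095, the expected seated height (a spigot on the rim would stop at 0.101). I relax slightly and release.

Call:
{"fn": "arm_command", "kwargs": {"commands": [[[0, 0, 0.5], 0, 1], [[0, 0, 0.3], 0, 1], [[0, 0, 0], 0, 0.5], [[0, 0, 0], 0, 0.3], [[0, 0, 0], 0, 0], [[0, 0, 0], 0, -0.2], [[0, 0, 0], 0, -0.3], [[0, 0, 4], 0, -0.3], [[0, 0, 10], 0, -0.3], [[0, 0, 20], 0, -0.3], [[0, 0, 30], 0, -0.3], [[0, 0, 30], 0, -0.3], [[0, 0, 20], 0, -0.3], [[0, 0, 0], 0, -0.3]]}}

```text
clock: 12.15
position: [0.5923, -0.1785, 0.2124]
tool_rot: [3.137, 0.0, 1.501]
force: [-0.2, 0.0, -0.5]
grip_width: 0.0553
finger_force: 0.0
```

```bash
python3 - <<'E'
from h import *
import pickle
d=grab_frame('wrist'); b=bot.observe(); print(b['clock'],b['position'],b['tool_rot'],b['force'])
s=grab_frame('side'); t=grab_frame('top'); pickle.dump((d,s,t),open('v7.pkl','wb'))
B=lambda x:cv2.cvtColor(x['image'],cv2.COLOR_RGB2BGR)
c=np.zeros((600,800,3),np.uint8)
c[:420,:560]=B(d); c[:240,560:]=cv2.resize(B(s)[110:200,220:310],(240,240),interpolation=2); c[240:480,560:]=cv2.resize(B(t)[140:260,340:460],(240,240),interpolation=2)
cv2.imwrite('pics/c7.png',c)
E
```

```text
12.2 [ 0.59162855 -0.17809463  0.21060455] [3.13888900e+00 1.39891841e-04 1.50075117e+00] [ 0.09541604 -0.03107698  0.00607207]
```

View pics/c7.png

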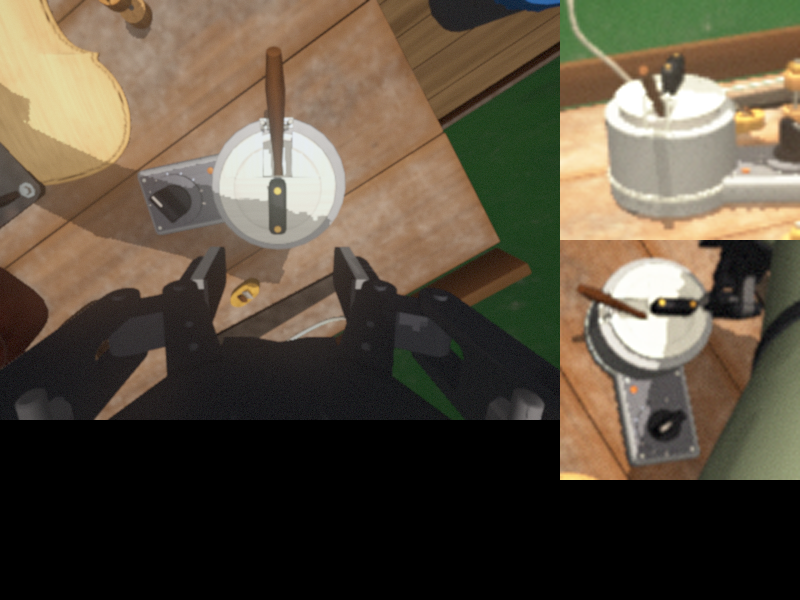

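The lid sits concentric and level on the rim, with the brush through the slot: disc at (278,188) and handle at (274,50)–(278,175) in the wrist panel. The dial is at about (175,203), with its bar still along roughly -56° in the top panel. Now I move above the dial with the tool turned to match.

Call:
{"fn": "arm_command", "kwargs": {"commands": [[[-8, 0, 0], 0.04, -0.3], [[-17, 0, 0], 0.08, -0.3], [[-17, -0.5, 0], 0.08, -0.3], [[-17, -0.5, 0], 0.08, -0.3], [[-17, -0.5, 0], 0.08, -0.3], [[-17, -0.5, 0], 0.08, -0.3], [[-17, -0.5, 0], 0.08, -0.3], [[-12, -0.5, 0], 0.08, -0.3], [[-5, -0.5, 0], 0.08, -0.3], [[0, 0, 0], 0, -0.3], [[0, 0, 0], 0, -0.3]]}}

```text
clock: 13.4
position: [0.464, -0.1814, 0.2085]
tool_rot: [-3.141, -0.0, 2.178]
force: [-0.3, 0.1, 0.0]
grip_width: 0.0555
finger_force: 0.0
```

```bash
python3 - <<'E'
from h import *
import pickle
d=grab_frame('wrist'); b=bot.observe(); print(b['clock'],b['position'],b['tool_rot'],b['qpos'].round(2)); pickle.dump(d,open('v8.pkl','wb'))
hsv=cv2.cvtColor(d['image'],cv2.COLOR_RGB2HSV)
c=proj(d,[.464,-.1815,.081]); print('pred',c,'ends',proj(d,[.464+.019*np.cos(-.98),-.1815+.019*np.sin(-.98),.081]),proj(d,[.464-.019*np.cos(-.98),-.1815-.019*np.sin(-.98),.081]))
u,v=c.astype(int)
V=hsv[v-44:v+46:3,u-45:u+46:3,2]
for r,row in enumerate(V): print(v-44+3*r,''.join('%4d'%x for x in row))
print('cols',u-45,'step 3')
E
```

```text
13.45 [ 0.46420441 -0.18132633  0.20847724] [-3.14122484e+00 -3.20517485e-04  2.17853870e+00] [ 0.    0.32  0.32  1.93 -0.12  0.91  0.99]
pred [277.87124605 195.29134274] ends [277.5719905  212.45405237] [278.18011464 177.5773123 ]
151  156 158 162 161 163 163 163 161 159 134 162 155 170 184 175 153 126 138 160 163 164 162 164 160 158 162 162 161 160 160 165
154  148 163 164 159 160 163 165 162 150 132 157 164 188 156 182 182 172 154 119 137 158 164 166 166 165 169 167 164 161 164 168
157  121 164 165 164 163 162 166 166 128 160 158 172 200 147 151 145 177 183 173 155 126 146 165 162 164 170 168 167 163 165 166
160  116 116 162 168 166 167 166 162 131 169 148 148 149 151 147 147 149 160 177 178 168 150 126 154 165 167 167 165 165 168 168
163  117 114 121 154 167 163 162 128 156 148 149 150 151 146 149 176 147 146 152 153 180 183 170 149 124 152 167 167 167 169 170
166  113 116 117 116 163 163 149 127 168 148 151 145 144 130 128 140 133 134 124 174 151 158 171 181 168 146 121 151 168 169 168
169  114 113 111 114 120 150 138 152 156 147 153 155 141 146 152 150 151 150 151 148 133 141 1
[... 2317 characters left out ...]
144 144 145 147 145 143 126  98  84  83
226  108 112 112 108 108 108 113 108 110 111 109 113 113 112 116 109 117 165 161 145 140 142 144 144 144 143 143 104 100  87  90
229  112 114 114 110 112 112 115 115 112 113 112 115 111 111 126 153 162 146 154 171 161 145 143 142 143 144 138 101  99  87  85
232  112 115 114 114 116 117 118 116 113 113 117 113 108 133 160 162 159 164 165 158 155 174 168 143 142 143 131 104  91  88  84
235  115 117 119 114 116 116 119 117 116 125 146 158 160 161 164 161 164 164 166 169 169 157 161 173 171 150 132 160  93  88  89
238  115 117 113 115 114 115 116 120 145 159 159 161 163 161 162 159 165 164 171 175 172 163 167 160 154 174 127 103  90  87  88
cols 232 step 3
```

The bar is vertical in the wrist image (cols ~274–288, rows 178–214) with the white pointer in the upper half. So it is aligned with the tool at 125°, about 1.08 rad above the stop. I descend and grip.

Call:
{"fn": "arm_command", "kwargs": {"commands": [[[0, 0, -10], 0, -0.3], [[0, 0, -20], 0, -0.3], [[0, 0, -30], 0, -0.3], [[0, 0, -30], 0, -0.3], [[0, 0, -30], 0, -0.3], [[0, 0, -25], 0, -0.3], [[0, 0, -15], 0, -0.3], [[0, 0, -10], 0, -0.3], [[0, 0, -7], 0, -0.3], [[0, 0, -3], 0, -0.3], [[0, 0, 0], 0, 0.3], [[0, 0, 0], 0, 0.6], [[0, 0, 0], 0, 1], [[0, 0, 0], 0, 1], [[0, 0, 0], 0, 1]], "newtons": 25}}

```text
clock: 14.95
position: [0.4643, -0.1816, 0.0294]
tool_rot: [3.141, 0.001, 2.181]
force: [-1.5, -0.7, 6.6]
grip_width: 0.0135
finger_force: 27.7
```

Call:
{"fn": "arm_command", "kwargs": {"commands": [[[0, 0, 0], 0.05, 1], [[0, 0, 0], 0.1, 1], [[0, 0, 0], 0.1, 1], [[0, 0, 0], 0.1, 1], [[0, 0, 0], 0.1, 1], [[0, 0, 0], 0.1, 1], [[0, 0, 0], 0.1, 1], [[0, 0, 0], 0.1, 1], [[0, 0, 0], 0.1, 1], [[0, 0, 0], 0.1, 1], [[0, 0, 0], 0.05, 1], [[0, 0, 0], 0, 1]]}}

```text
clock: 16.15
position: [0.4629, -0.1842, 0.0294]
tool_rot: [-3.139, -0.001, -3.103]
force: [-7.4, -14.6, 6.9]
grip_width: 0.0131
finger_force: 27.9
```

```bash
python3 -c "
from h import *
b=bot.observe(); print(b['tool_rot'],b['force'],b['moment'],b['qpos'].round(2))"
```

```text
[-3.13904355e+00 -8.97936960e-04 -3.10314116e+00] [ -7.37731833 -14.6202895    6.87107294] [-3.37183433  1.74642826 -0.04723898] [ 0.3   0.59 -0.05  2.05  0.07  0.5   1.8 ]
```

Call:
{"fn": "arm_command", "kwargs": {"commands": [[[-0.5, -1, 0], 0, 1], [[-0.5, -1, 0], 0.04, 1], [[0, 0, 0], 0.04, 1], [[0, 0, 0], 0.04, 1], [[0, 0, 0], 0, 1]]}}

```text
clock: 16.65
position: [0.4629, -0.1846, 0.0294]
tool_rot: [-3.14, 0.0, -2.983]
force: [-2.7, -5.0, 5.9]
grip_width: 0.0133
finger_force: 30.9
```

```bash
python3 -c "
from h import *
b=bot.observe(); print(b['tool_rot'],b['position'],b['force'],b['moment'],b['qpos'].round(2))"
```

```text
[-3.14031588e+00  3.46304579e-04 -2.98298488e+00] [ 0.46292361 -0.18461398  0.02942566] [-2.66501808 -5.04198897  5.87681413] [-1.12842846  0.53097749 -0.6934493 ] [ 0.33  0.59 -0.09  2.05  0.1   0.5   1.89]
```

The moment jumped from -0.05 to -0.69 N m at yaw 189°, against an expected stop of ~187°, so the dial is on its stop. I ease off, release and retreat.

Call:
{"fn": "arm_command", "kwargs": {"commands": [[[0, 0, 0], 0, 0.5], [[0, 0, 0], 0, 0.2], [[0, 0, 0], 0, -0.1], [[0, 0, 0], 0, -0.3], [[0, 0, 0], 0, -0.3], [[0, 0, 10], 0, -0.3], [[0, 0, 20], 0, -0.3], [[0, 0, 35], 0, -0.3], [[0, 0, 40], 0, -0.3], [[0, 0, 40], 0, -0.3], [[0, 0, 35], 0, -0.3], [[0, 0, 0], 0, -0.3], [[0, 0, 0], 0, -0.3]]}}

```text
clock: 17.95
position: [0.4632, -0.1834, 0.2099]
tool_rot: [-3.141, 0.002, -2.983]
force: [-0.8, 0.4, 0.1]
grip_width: 0.0555
finger_force: 0.0
```

```bash
python3 - <<'E'
from h import *
import pickle
d=grab_frame('wrist'); b=bot.observe(); print(b['clock'],b['position'],b['tool_rot'],b['force'])
hsv=cv2.cvtColor(d['image'],cv2.COLOR_RGB2HSV)
c=proj(d,[.463,-.184,.081]); u,v=c.astype(int); print(c)
g=hsv[...,2].astype(int)
w=((g>165)&(hsv[...,1]<60)).astype(np.uint8)
for k in cv2.findContours(w,0,1)[0]:
    x,y,ww,hh=cv2.boundingRect(k)
    if abs(x-u)<30 and abs(y-v)<30 and cv2.contourArea(k)>5: print('white',cv2.minAreaRect(k))
m=(g<82).astype(np.uint8); m[:v-35]=0;m[v+35:]=0;m[:,:u-35]=0;m[:,u+35:]=0
k=max(cv2.findContours(m,0,1)[0],key=cv2.contourArea); r=cv2.minAreaRect(k); print(r)
l=cv2.fitLine(k,cv2.DIST_L2,0,.01,.01).ravel(); a=onz(d,l[2],l[3],.081); e=onz(d,l[2]+20*l[0],l[3]+20*l[1],.081)
print('bar',np.degrees(np.arctan2(*(e-a)[[1,0]])))
# white pointer line angle
V=hsv[v-36:v+38:3,u-30:u+31:3,2]
for i,row in enumerate(V): print(v-36+3*i,''.join('%4d'%x for x in row))
# bystanders before/after, and lid/brush after/before dial in top
o=pickle.load(open('v0.pkl','rb')); t=grab_frame('top'); 
for n,(x,y) in dict(tin=(271,181),clamp=(304,241),mug=(155,270)).items():
    s=np.s_[y-22:y+22,x-22:x+22]; print(n,np.abs(o['top']['image'][s].astype(int)-t['image'][s]).mean().round(1))
E
```

```text
18.0 [ 0.46270711 -0.18332528  0.20893071] [-3.14148734e+00  4.10028137e-05 -2.98238720e+00] [ 0.69115122 -0.26079296 -0.57839176]
[278.48405305 193.60319326]
white ((278.0, 189.0), (12.0, 2.0), 90.0)
((273.73626708984375, 192.3485565185547), (26.07101821899414, 38.28227233886719), 12.33908748626709)
bar 10.016820796325542
157  119 118 119 118 120 121 119 119 118 116 117 154 162 161 139 121 119 121 123 159 160
160  118  97  99  94  90  94  94  92  94  92 116  97  97 146 136  98  99  98 102 145 147
163  117 132 147  93  92  93  96  96  88  88 122  91  91  92  93  94 100  96 103 228 159
166  117  89  93  91  95  93  91  84  91  95  96  91  91  88  95 139  94  94  95 162 154
169  117  92  91  97  92  85  93  96  97  96  96  94  91  97  93  88  92  93  99 149 160
172  118  92  93  94  89  91  96  93  93  95  93  96  93  98  93  94  90  90 100 150 153
175  117  97  93  85  91  95  97  91  81  67  59  68  81  91  93  93  94  88 145 145 156
178  120  96  92  94  93  94  94  61  55  48  52  51  50  64  96 123  94  93 116 149 168
181  121  94  90  96  93  93  65  64  55  55  98  55  48  58  9
[... 775 characters left out ...]
 95  91  93  91  96 147 146 144 139 143 145 144 182
211  177 144 143 145 144 141 140 142  98  87  90  88 111 145 143 159 148 144 145 146 177
214  173 144 146 146 144 143 151 165 138 121 118 121 137 139 145 145 150 144 145 149 178
217  165 142 145 146 146 144 146 145 143 142 143 150 145 146 147 147 145 142 146 148 176
220  174 143 144 143 146 146 145 144 145 145 144 145 145 146 143 145 148 143 146 147 174
223  176 143 141 144 145 143 145 143 144 145 142 145 146 142 145 145 144 142 144 148 178
226  166 140 147 145 148 142 144 141 143 141 143 146 140 144 144 147 145 156 144 150 176
229  175 143 142 145 146 142 144 143 143 144 141 146 144 145 142 141 202 215 156 150 175
tin 7.2
clamp 8.2
mug 5.5
```

```bash
python3 -c "
from workcell import ticket
print(ticket.job_done())"
```

```text
the job is handed in; nothing more can be done
None
```

The job is handed in at about 18 s: the lid is seated level on the pot with the brush up through its slot, the dial is turned down to its stop, and the mug, clamp and tin were not touched.

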